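Show the camera the back of the drawer lock in the rail mirror

TASK

At the inspection rail, swing out the carriage's clamp lever, slide the carriage by its hand post until its pointer stands level with the index on the scale, and swing the lever fully home again to clamp it. Then swing the mirror by its finger peg until the camera at the end of the rail, looking along the rail, sees the round lock on the back of the drawer front in the middle of the mirror, and finish still holding the peg steady at that angle, because a spring folds the mirror away when it is let go. Keep off the mirror glass and leave the screwdriver, tape roll, glue bottle and carton where they are.

Things in the scene. Friction and masses are not known exactly. Their poses are not given: they have to be found in the camera images.
- rail: Low slotted aluminium rail bolted to the bench, 570 long, 40 wide, 30 high (mm). Origin on the bench under the rail; its y axis runs along the rail, away from the camera; x points to the side of the scale and the clamp lever; z is up. The grey camera sits on a bracket at its -y end. The whole rail is turned a little differently on the bench each time. The drawer front stands on its -x side
- carriage (a joint): Travel of the carriage along the rail's +y, in m, 0 to 0.20, 0 nearest the camera; it starts at 0 to 0.035 and the index always lies further along +y. The carriage is an aluminium saddle 68 wide and 195 long whose top lies 49 mm above the bench; it carries mirror, clamp lever and hand post. Released, it slides with about 7 N and stays where it is left; clamped, it holds more than 25 N
- post (a point): Grip point of the carriage's hand post: an upright black round post 22 mm in diameter on the saddle's top, from 49 to 113 mm above the bench (22 mm thick from 65 mm up). The point is on its axis at 93 mm above the bench, 135 mm along the rail's +y from the mirror's spindle axis
- pointer (a point): Tip of the carriage's brass pointer, a 4 mm wide tongue low on the saddle's +x side, 14.5 mm above the bench
- index_tip (a point): Point of the index, a small dark steel cursor (14 x 25 x 13 mm) clipped on the scale ledge beside the rail; it does not move. Its axes are the rail's. The carriage is at the mark when the pointer's tip has the same place along the rail's y as this point
- clamp (a joint): Angle of the clamp lever, rad: 0 = clamped, the lever lies along the rail's +y against its stop; 1.3 = fully released, the lever sticks out to the rail's +x (it turns clockwise from above to release). It clamps below about 0.35 and the carriage is free above that. It stays where it is left; swinging it takes about 2 N at its handle, 3 N over the last part of clamping
- clamp_hub (a point): Point on the clamp lever's upright axis, 66 mm above the bench, over the lug at the saddle's +x side; the hub is 26 mm in diameter
- clamp_tip (a point): Point in the black handle of the clamp lever, 66 mm from its axis, 72 mm above the bench. The lever is a round bar, 15 mm thick at the black handle, which runs from 30 to 86 mm from the axis and rises from 66 to 74 mm above the bench; below it is only the bench, and the rail
- mirror (a joint): Angle of the mirror head, rad, anticlockwise from above: 0 = folded, the glass parallel to the rail and facing the rail's -x; 1.35 = its stop. A spring pulls it back to 0 (about 2 to 3.5 N at the peg). The mirror's facing direction is the rail's -x turned anticlockwise by this angle. The lock is seen when this direction halves the angle between the line from the spindle to the lens and the line from the spindle to the lock: about 0.45 to 1.15 rad
- peg: Finger peg of the mirror: an upright black round peg 14 mm in diameter, 36 mm high, from 140 to 176 mm above the bench. Its origin is its centre. It stands at the end of a thin steel arm above the mirror, 60 mm from the spindle axis; with the mirror folded it lies 46 mm to the rail's +x and 38 mm to the rail's -y of that axis, and goes round the axis with the mirror
- glass: The mirror glass, 80 wide and 53 high, in a dark steel frame 86 x 59 mm (75.5 to 134.5 mm above the bench), 13 mm deep. Its silvered face lies on the spindle axis. Its origin is on the spindle axis at bench height, and its -x axis is the direction the glass faces. Not to be touched
- spindle (a point): Centre of the silvered face, on the mirror's upright turning axis, 105 mm above the bench
- lens (a point): Centre of the camera's front lens, 105 mm above the bench, over the middle of the rail. The camera looks along the rail's +y at the mirror
- view_line (a point): Not a solid thing: where the camera's middle line of sight goes after the mirror. Origin at the centre of the silvered face; the x axis runs along the reflected line, y is to its left, z is up. It turns twice as far as the mirror. The lock is in the middle of the mirror when it lies on this x axis
- lock (a point): Centre of the face of the drawer lock: a round steel housing 40 mm in diameter, standing 12 mm out from the inner face of the drawer front, 105 mm above the bench, with a thinner barrel in its middle. It is the only round fitting there.
- front_top (a point): Middle of the top edge of the drawer front. It is a beige board 400 long, 18 thick, standing on edge on the rail's -x side in two slotted wooden blocks (40 high), parallel to the rail within a few degrees; the top is 176 mm above the bench and it does not move. Its lock face is 115 to 150 mm from the line of the spindle
- screwdriver: Screwdriver lying on the bench beyond the rail. Bystander
- tape: Roll of tape lying flat, 100 mm in diameter, 45 high. Bystander
- glue: Standing glue bottle, 60 mm in diameter, 170 high. Bystander
- carton: Open carton 130 x 100 x 55. Bystander

How it is judged (in metres and radians):
On the way, in this order (a step that is already met when the one before it is completed fails the run):
1. the clamp lever is swung out (value of joint clamp above 0.8 rad), for 0.1 s.
2. with the lever out, the carriage's pointer stands level with the index (y of pointer in the frame of index_tip between -0.005 and 0.005 m and value of joint clamp above 0.5 rad), for 0.2 s.
3. the carriage is clamped again at the index (y of pointer in the frame of index_tip between -0.005 and 0.005 m and value of joint clamp below 0.2 rad), for 0.2 s.
At the end, for the whole second after the job is handed in: Through the last second the fingers hold the peg (over 0.5 N), the mirror is still (under 0.1 rad/s), the reflected line of sight passes within 18 mm of the lock's centre, the pointer is within 5 mm of the index and the clamp lever within 0.2 rad of fully home (all of step 3 and y of lock in the frame of view_line between -0.018 and 0.018 m and x of lock in the frame of view_line above 0.05 m and contact force between the fingers and peg above 0.5 N and velocity of joint mirror between -0.1 and 0.1 rad/s); the arm keeps its last pose, push and grip.
It fails at once if the screwdriver is moved more than 30 mm (distance of screwdriver from where it was at the start of the episode above 0.03 m).
It fails at once if the tape is moved more than 30 mm (distance of tape from where it was at the start of the episode above 0.03 m).
It fails at once if the glue is moved more than 30 mm (distance of glue from where it was at the start of the episode above 0.03 m).
It fails at once if the carton is moved more than 30 mm (distance of carton from where it was at the start of the episode above 0.03 m).
It fails at once if the mirror glass is touched (contact force between any of the fingers, the arm and glass above 0.5 N).
It also fails if it takes over 72 s, if anything falls off the work surface, if the arm or the gripper's body presses on something with over 40 N, if the wrist force passes 120 N, or if a joint passes its speed limit or range.

ROBOT

A 6-joint arm with a two-finger parallel gripper is mounted at the origin on the work surface. World frame = base frame: x ahead of the robot, y to its left, z up, the work surface at z = 0. Lengths are in mm, angles in rad, forces in N, time in s.
With the tool pointing down it reaches from about 350 to 975 mm from the base axis. Payload 7.1 kg.
Tool frame: the origin (TCP) lies on the mounting face of the last link; the fingertips stand 182 mm ahead of it and the grasp point (between the pads) lies 163 mm ahead of it (ctrl.finger_overhang is the distance from the TCP to the fingertips, in mm); z points along the fingers, y is the direction in which the jaws open and shut (so a half turn about z gives the same grasp; the last joint's range is limited). The gripper opens to 88 mm and grips with 3 to 60 N. Pads are 20 mm wide; open, the fingers measure 115 mm over their backs; the gripper's body (75 mm by 178 mm) begins 61 mm behind the grasp point.
Start: joints at [1.124, 0.423, 1.63, -0, 1.089, -0.019], TCP at [259.262, 568.674, 404.675] pointing down, gripper open.
Joint ranges: [-3, 3], [-0.9, 2.11], [0.09, 2.58], [-1.31, 4.45], [0.11, 2.69], [-2.54, 2.54]. Speed limits (rad/s): [2.39, 2.39, 3.01, 3.14, 3.14, 3.14].

INTERFACE

Orientations are given as a rotation vector (axis times angle).
In Python, from workcell import ctrl, viewer, recognise gives the robot as it stands.
- The arm moves only by the shell command python3 -m handwheel 'ROWS'. ROWS is JSON, a list of rows, each an object of numbers: "gripper": the closure, from 0 (fully open) to 1 (shut); "tx", "ty", "tz": the shift along the tool's x, y, z in m; "rx", "ry", "rz": the turn, a rotation vector about the tool's x, y, z in degrees. In form: [{"gripper": .., "tx": .., "ty": .., "tz": .., "rx": .., "ry": .., "rz": ..}, ...]. A call has 1 to 8 rows; each row shifts and turns the commanded pose from where the row before left it, along the tool's axes as they then stand; what a row does not reach is not made up. A row lasts 1/8 s, in which the tool goes at most 62.5 mm and 10.7 degrees, less where a joint would pass 70% of its speed; a pose out of reach is approached as far as the arm can. A call with a gripper value outside its range is refused whole. The fingers move at their own pace and stop on an object; the grip force is fixed at half the most. Time passes only in rows, so rows that do not move let the fingers close. It gives the time, the measured TCP pose, the force and the opening at its end, in the units of the state.
- ctrl.get_obs(): the state, without advancing time (a new reading comes with each control period).
- viewer.get_image(name): name is "scene" or "top" or "wrist"; returns a dict with "image" (400x640x3 uint8, red, green, blue), "range_z" (400x640 float32, mm along the optical axis (not along the pixel's ray), 0 where there is no reading), "vfov" (degrees; the focal length in pixels is half the picture's height over the tangent of half this angle, whatever the lens; pixels are square), "cx", "cy" (the principal point, pixels), "k1" (the pictures are not rectified: a ray, as slopes to the right and down, at radius r is drawn at 1 + k1 r^2 times it, then the intrinsics apply), "extrinsics" (4x4, takes a point from world to camera coordinates); the wrist camera has in their place "T_tool_cam" (4x4, takes a point from camera to tool coordinates, whose origin is the TCP and whose axes are the flange's). Camera axes: x right, y up, looking along -z (the intrinsics and any distortion apply to the point x, -y, -z); pixel columns grow to the right and rows downward; lengths in mm; the calibration is good to about 2 mm. A picture is of the moment at which its call begins: read the wrist's pose just before it.
- ctrl.close_job(): hands the job in, once; it reports no verdict.
Trained networks look in a picture, given as the dict that the camera call returned (one of the last four; its "shot" number tells which), for a name from the list of things; names that differ only in an ending like _2 or _b are one class to them, and where a whole thing is asked for, a point or a joint stands for the part that bears it (a point fixed in the world has none). Each returns a list of dicts, best first, with "p" (0 to 1); they miss things now and then, are a little off and sometimes report something else, mostly with a low value. They report only what shows in the picture. A call takes as long as a camera call.
- recognise(picture, name): "xy" ([column, row] as shares, 0 to 1, of the picture: columns of its width, rows of its height, amid what is visible of it).
The state is a dict: "t": time; "qpos": joint angles; "qvel": joint speeds; "joint_torque": joint torques, N m; "ee_pos": TCP position; "orientation": TCP orientation; "ft_force": force on the tool from outside, world axes, zero at the start; "moment": the same for the moment, N m; "width": finger opening in mm.
Only numpy, scipy, OpenCV 4.12 (cv2) and the standard library are available. Lean on these libraries where they do the work, as an engineer would, in place of code of your own. Each camera call takes 0.05 s, during which the arm holds its last target.

## Working session

There is one attempt and no reset: what is moved stays moved. The work goes in short steps, Python scripts to look and compute and a shell command to move; the robot and the scene stay as the last step left them, time stands still between calls to the robot, and variables do not carry over. Pictures are saved under pics/ and viewed, and the job is handed in when it is done.

```bash
ls; mkdir -p pics; cat > h.py <<'E'
import numpy as np, cv2
from workcell import ctrl, viewer, recognise
from scipy.spatial.transform import Rotation as R
def f_of(p): return p['image'].shape[0]/2/np.tan(np.radians(p['vfov'])/2)
def T_wc(p,obs=None):
    if 'extrinsics' in p: return np.linalg.inv(np.array(p['extrinsics']))
    T=np.eye(4);T[:3,:3]=R.from_rotvec(obs['orientation']).as_matrix();T[:3,3]=obs['ee_pos']
    return T@np.array(p['T_tool_cam'])
def slopes(p,u,v):
    f=f_of(p);x=(u-p['cx'])/f;y=(v-p['cy'])/f
    K=np.eye(3);a=cv2.undistortPoints(np.array([[[x,y]]],float),K,np.array([p['k1'],0,0,0,0]))[0,0]
    return a
def ray(p,u,v,obs=None):
    a=slopes(p,u,v);T=T_wc(p,obs)
    return T[:3,3],T[:3,:3]@np.array([a[0],-a[1],-1.0])
def at_z(p,u,v,z,obs=None):
    o,d=ray(p,u,v,obs);return o+d*(z-o[2])/d[2]
def at_depth(p,u,v,obs=None):
    w=p['range_z'][int(v)-1:int(v)+2,int(u)-1:int(u)+2];w=w[w>0]
    o,d=ray(p,u,v,obs);return o+d*np.median(w) if len(w) else None
def proj(p,P,obs=None):
    c=np.linalg.inv(T_wc(p,obs))@np.append(P,1)
    x,y=c[0]/-c[2],-c[1]/-c[2];r=x*x+y*y;k=1+p['k1']*r;f=f_of(p)
    return p['cx']+f*x*k,p['cy']+f*y*k
def rec(p,n):
    return [(r['p'],r['xy'][0]*640,r['xy'][1]*400) for r in recognise(p,n)]
def save(p,n,s=1.25): cv2.imwrite('pics/'+n,cv2.resize(p['image'][:,:,::-1],None,fx=s,fy=s))
E
python3 - <<'E'
from h import *
for n in ['scene','top','wrist']:
    o=ctrl.get_obs();p=viewer.get_image(n);save(p,n+'0.png')
    print(n,p['vfov'],p['cx'],p['cy'],p['k1'],T_wc(p,o).round(3).tolist())
    for k in ['post','pointer','index_tip','clamp_hub','clamp_tip','peg','glass','spindle','lens','lock','front_top','rail','carton','glue']:
        for r in rec(p,k)[:2]:
            print(k,np.round(r,2),at_depth(p,r[1],r[2],o))
print(ctrl.get_obs())
E
```

```text
pics
scene 45.98607302100873 318.1973892688005 195.91373350095787 -0.11414473595902018 [[-0.335, -0.791, 0.511, 1096.722], [0.942, -0.289, 0.17, 226.517], [0.013, 0.539, 0.843, 1037.165], [0.0, 0.0, 0.0, 1.0]]
post [  0.85 258.37 191.4 ] [ 535.46406152 -118.62050123   47.89952781]
pointer [  0.95 260.67 193.68] [ 539.74102718 -110.47964724   47.91550998]
pointer [  0.66 293.5  212.32] [573.49005981  -8.68070249  69.23850598]
index_tip [  0.52 294.27 225.  ] [577.39883075  -6.94744152  14.75245065]
index_tip [2.7000e-01 2.9242e+02 2.1660e+02] [581.99741574  -8.37783103  62.87019567]
clamp_hub [  0.75 289.79 212.  ] [574.77911609 -17.74640793  67.52269277]
clamp_hub [  0.48 459.9  287.88] [651.01924102 397.03486386 114.79581028]
clamp_tip [  0.61 294.59 215.72] [582.12275144  -2.51993011  70.70600513]
spindle [  0.91 262.08 193.68] [ 538.65672492 -107.09594057   48.1378048 ]
lens [  0.85 262.91 201.52] [559.73946222 -95.69559239  49.18698616]
lock [  0.61 307.58 138.6 ] [388.69296661 -40.98166952 119.89619344]
lock [  0.57 463.23 229.88] [440.79291794 396.10461956   5.17163056]
front_t
[... 1768 characters left out ...]
8 367.2 ] [490.46215791 367.95504829   4.28452036]
{'t': 2.25, 'qpos': array([ 1.12399187e+00,  4.23061116e-01,  1.62989963e+00, -7.34631136e-06,
        1.08860768e+00, -1.89695575e-02]), 'qvel': array([ 0.00037114,  0.00050771, -0.00080349,  0.00076948, -0.00031078,
        0.00106136]), 'joint_torque': array([-1.76397120e-03, -5.44559669e+01, -2.74032015e+01,  6.43404387e-02,
        1.68884435e-02, -1.47612593e-05]), 'ee_pos': array([259.2653479 , 568.66718409, 404.69950475]), 'orientation': array([6.66919934e-01, 3.06997513e+00, 3.46723896e-05]), 'ft_force': array([0.10368275, 0.06476168, 0.59439482]), 'moment': array([ 0.02542297, -0.01091885, -0.00717836]), 'width': 87.92569353891133}
```

View images.

View pics/scene0.png

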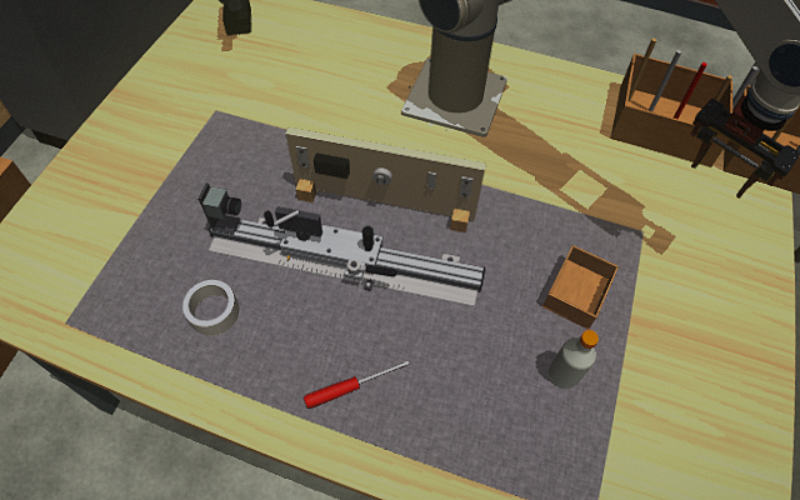

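View pics/top0.png

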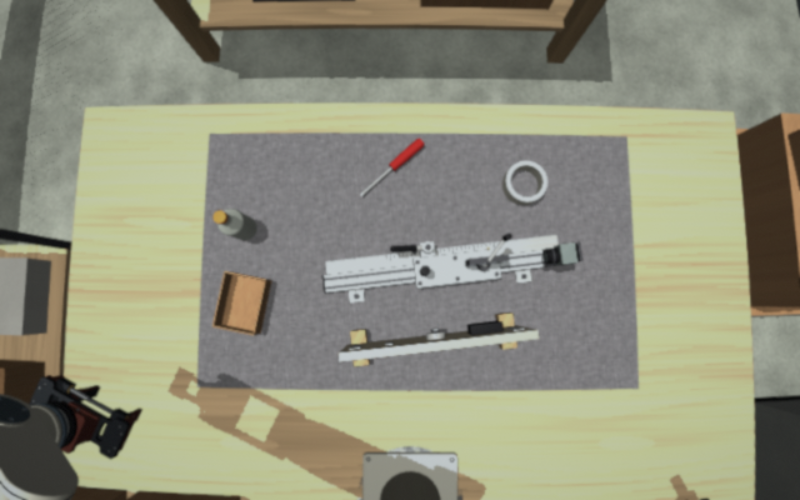

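```bash
python3 -m handwheel '[{"tx":-0.044,"ty":-0.0395,"rz":5},{"tx":-0.040,"ty":-0.0435,"rz":5},{"tx":-0.036,"ty":-0.047,"rz":5},{"tx":-0.032,"ty":-0.050,"rz":5},{"tx":-0.0275,"ty":-0.0525,"rz":5},{"tx":-0.023,"ty":-0.0545,"rz":5},{"tx":-0.018,"ty":-0.0565,"rz":5},{"tx":-0.013,"ty":-0.058,"rz":5}]'
```

```text
$[0]: bad value
```

```bash
python3 -m handwheel '[{"gripper":0,"tx":-0.044,"ty":-0.0395,"tz":0,"rx":0,"ry":0,"rz":5},{"gripper":0,"tx":-0.047,"ty":-0.0355,"tz":0,"rx":0,"ry":0,"rz":5},{"gripper":0,"tx":-0.050,"ty":-0.0315,"tz":0,"rx":0,"ry":0,"rz":5},{"gripper":0,"tx":-0.0525,"ty":-0.027,"tz":0,"rx":0,"ry":0,"rz":5},{"gripper":0,"tx":-0.0545,"ty":-0.0222,"tz":0,"rx":0,"ry":0,"rz":5},{"gripper":0,"tx":-0.0565,"ty":-0.0173,"tz":0,"rx":0,"ry":0,"rz":5},{"gripper":0,"tx":-0.0575,"ty":-0.0123,"tz":0,"rx":0,"ry":0,"rz":5},{"gripper":0,"tx":-0.0585,"ty":-0.0073,"tz":0,"rx":0,"ry":0,"rz":5}]'
```

```text
t: 3.25
ee_pos: [447.1, 133.8, 405.1]
orientation: [1.68, 2.654, 0.001]
ft_force: [0.2, 1.3, 0.2]
width: 87.8
```

```bash
python3 -m handwheel '[{"gripper":0,"tx":-0.058,"ty":-0.002,"tz":0,"rx":0,"ry":0,"rz":5},{"gripper":0,"tx":-0.058,"ty":0.003,"tz":0,"rx":0,"ry":0,"rz":5},{"gripper":0,"tx":-0.058,"ty":0.008,"tz":0,"rx":0,"ry":0,"rz":5},{"gripper":0,"tx":-0.057,"ty":0.013,"tz":0,"rx":0,"ry":0,"rz":5},{"gripper":0,"tx":0,"ty":0,"tz":0,"rx":0,"ry":0,"rz":5},{"gripper":0,"tx":0,"ty":0,"tz":0,"rx":0,"ry":0,"rz":0},{"gripper":0,"tx":0,"ty":0,"tz":0,"rx":0,"ry":0,"rz":0}]'
cat > look.py <<'E'
import sys
from h import *
names=sys.argv[2].split(',') if len(sys.argv)>2 else []
o=ctrl.get_obs();p=viewer.get_image('wrist')
save(p,sys.argv[1]+'.png')
import pickle;pickle.dump((o,p),open(sys.argv[1]+'.pkl','wb'))
for k in names:
    for r in rec(p,k)[:2]: 
        q=at_depth(p,r[1],r[2],o);print(k,np.round(r,2),None if q is None else q.round(1))
print(ctrl.get_obs()['t'],o['ee_pos'].round(1),o['orientation'].round(3))
E
python3 look.py w1 post,pointer,index_tip,clamp_hub,clamp_tip,peg,lens,lock,spindle
```

```text
t: 4.12
ee_pos: [539.0, -77.8, 404.7]
orientation: [-2.209, -2.233, 0.0]
ft_force: [0.1, 0.5, 0.2]
width: 87.6
post [  0.92 327.17 174.8 ] [542.1 -83.   49.2]
pointer [  0.61 327.1  174.08] [542.  -82.3  48.9]
index_tip [  0.56 358.78  95.92] [569.2  -4.9  67.1]
clamp_hub [  0.84 365.82  93.52] [574.6  -2.7  74.1]
clamp_tip [  0.66 363.07  90.4 ] [572.1  -0.   73.9]
peg [  0.63 386.62 356.  ] [ 587.5 -192.1  175.8]
lens [  0.95 326.78 156.32] [541.4 -64.   49.2]
lens [  0.61 481.09 280.8 ] [ 735.1 -224.1   17.7]
lock [  0.81 109.82 133.88] [377.5 -31.8 131.6]
spindle [  0.74 324.22 177.8 ] [539.1 -86.1  49.4]
4.625 [539.  -77.8 404.7] [-2.209 -2.233  0.   ]
```

View pics/w1.png

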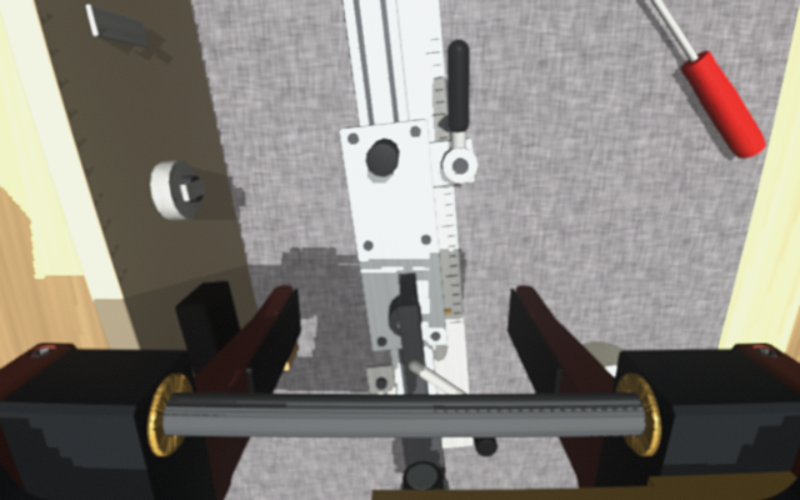

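```bash
python3 - <<'E'
import pickle,cv2
o,p=pickle.load(open('w1.pkl','rb'))
im=p['image'][:,:,::-1]
cv2.imwrite('pics/w1a.png',cv2.resize(im[40:290,270:420],None,fx=2.4*1,fy=2.4,interpolation=cv2.INTER_CUBIC))
s=cv2.imread('pics/scene0.png')[180:320,190:500]
cv2.imwrite('pics/s0a.png',cv2.resize(s,None,fx=2.5,fy=2.5,interpolation=cv2.INTER_CUBIC))
E
```

```text
(no output)
```

View pics/w1a.png

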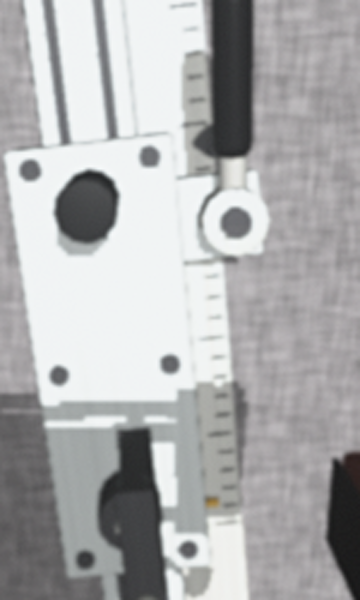

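View pics/s0a.png

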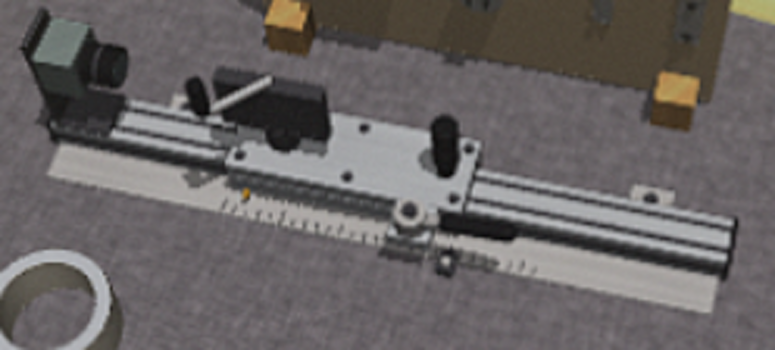

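```bash
python3 - <<'E'
import pickle;from h import *
o,p=pickle.load(open('w1.pkl','rb'))
c=lambda x,y:(270+x/2.4,40+y/2.4)
def z(n,uv,h): q=at_z(p,*uv,h,o); print(n,np.round(uv,1),q.round(1)); return q
a=[z('scr',c(*s),49) for s in [(30,170),(150,157),(58,375),(170,363),(85,559),(188,549)]]
for i,j in[(2,0),(3,1),(4,0),(5,1)]:
    d=a[j]-a[i];print('dir',np.degrees(np.arctan2(-d[0],d[1])),np.hypot(*d[:2]))
z('hub',c(235,222),74);z('hub66',c(235,222),66)
z('leverend',(458/1.25,45/1.25),78);z('leverbase',(459/1.25,128/1.25),72)
z('post',(383/1.25,155/1.25),113)
z('pointer',c(212,503),14.5);z('index',c(196,142),14.5)
z('peg',(485/1.25,447/1.25),176)
z('slot',c(62,140),30);z('slot2',(349/1.25,0),30)
E
```

```text
scr [282.5 110.8] [498.2 -20.   49. ]
scr [332.5 105.4] [546.2 -14.5  49. ]
scr [294.2 196.2] [ 508.3 -106.3   49. ]
scr [340.8 191.2] [ 556.4 -100.3   49. ]
scr [305.4 272.9] [ 519.5 -195.9   49. ]
scr [348.3 268.8] [ 567.1 -190.1   49. ]
dir 6.658668374940997 86.80144201661587
dir 6.760110328344666 86.43895911575706
dir 6.892041001507455 177.1120239876228
dir 6.779244566459481 176.86444001867392
hub [367.9 132.5] [578.  -36.7  74. ]
hub66 [367.9 132.5] [579.1 -37.7  66. ]
leverend [366.4  36. ] [572.5  43.7  78. ]
leverbase [367.2 102.4] [576.4 -10.3  72. ]
post [306.4 124. ] [524.2 -25.7 113. ]
pointer [358.3 249.6] [ 581.3 -183.9   14.5]
index [351.7  99.2] [567.1  -9.6  14.5]
peg [388.  357.6] [ 588.6 -193.5  176. ]
slot [295.8  98.3] [509.7  -8.9  30. ]
slot2 [279.2   0. ] [495.   80.8  30. ]
```

```bash
python3 -m handwheel '[{"gripper":0.5,"tx":0.05,"ty":0.017,"tz":0,"rx":0,"ry":0,"rz":0},{"gripper":0.5,"tx":0.0495,"ty":0.017,"tz":0,"rx":0,"ry":0,"rz":0},{"gripper":0.5,"tx":0,"ty":0,"tz":0.04,"rx":0,"ry":0,"rz":-6.2},{"gripper":0.5,"tx":0,"ty":0,"tz":0.05,"rx":0,"ry":0,"rz":0},{"gripper":0.5,"tx":0,"ty":0,"tz":0,"rx":0,"ry":0,"rz":0}]'; python3 look.py w2
```

```text
t: 5.25
ee_pos: [570.9, 21.6, 311.6]
orientation: [-2.084, -2.343, 0.008]
ft_force: [0.7, 0.0, 0.0]
width: 44.8
5.3 [570.9  21.6 311.6] [-2.084 -2.343  0.008]
```

View pics/w2.png

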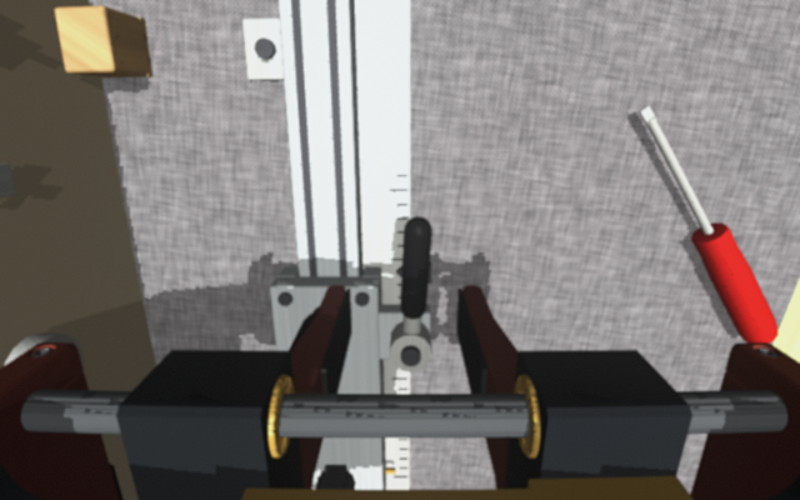

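```bash
python3 -m handwheel '[{"gripper":0.5,"tx":0,"ty":0.001,"tz":0.04,"rx":0,"ry":0,"rz":0},{"gripper":0.5,"tx":0,"ty":0,"tz":0.038,"rx":0,"ry":0,"rz":0},{"gripper":0.7,"tx":0,"ty":0,"tz":0,"rx":0,"ry":0,"rz":0},{"gripper":0.7,"tx":0,"ty":0,"tz":0,"rx":0,"ry":0,"rz":0}]'
```

```text
t: 5.8
ee_pos: [574.5, 21.4, 239.0]
orientation: [2.087, 2.345, 0.003]
ft_force: [-0.4, -0.4, 0.4]
width: 27.9
```

```bash
python3 -m handwheel '[{"gripper":0.7,"tx":-0.0009,"ty":0.0104,"tz":0.002,"rx":0,"ry":0,"rz":10},{"gripper":0.7,"tx":-0.0009,"ty":0.0104,"tz":0.002,"rx":0,"ry":0,"rz":10},{"gripper":0.7,"tx":-0.0009,"ty":0.0104,"tz":0,"rx":0,"ry":0,"rz":10},{"gripper":0.7,"tx":-0.0009,"ty":0.0104,"tz":0,"rx":0,"ry":0,"rz":10},{"gripper":0.7,"tx":-0.0009,"ty":0.0104,"tz":0,"rx":0,"ry":0,"rz":10},{"gripper":0.7,"tx":-0.0009,"ty":0.0104,"tz":0,"rx":0,"ry":0,"rz":10},{"gripper":0.7,"tx":-0.0009,"ty":0.0104,"tz":0,"rx":0,"ry":0,"rz":10},{"gripper":0.7,"tx":0,"ty":0.002,"tz":0,"rx":0,"ry":0,"rz":0}]'
```

```text
t: 6.8
ee_pos: [635.7, -13.1, 235.1]
orientation: [3.056, 0.726, 0.005]
ft_force: [-1.0, 2.7, 1.6]
width: 26.9
```

```bash
python3 -m handwheel '[{"gripper":0.5,"tx":0,"ty":0,"tz":-0.03,"rx":0,"ry":0,"rz":0},{"gripper":0,"tx":0,"ty":0,"tz":-0.06,"rx":0,"ry":0,"rz":10},{"gripper":0,"tx":0,"ty":0,"tz":-0.04,"rx":0,"ry":0,"rz":10},{"gripper":0,"tx":-0.03,"ty":0,"tz":0,"rx":0,"ry":0,"rz":0},{"gripper":0,"tx":0,"ty":0,"tz":0,"rx":0,"ry":0,"rz":0},{"gripper":0,"tx":0,"ty":0,"tz":0,"rx":0,"ry":0,"rz":0}]';python3 look.py w3 index_tip,pointer,post,clamp_tip
```

```text
t: 7.55
ee_pos: [605.5, -16.1, 363.5]
orientation: [3.136, 0.186, 0.003]
ft_force: [-0.7, 1.2, -0.6]
width: 82.4
index_tip [  0.61 307.71 194.8 ] [579.3  -4.2  13.5]
pointer [  0.64 376.19 247.4 ] [546.2 -74.6  49.5]
clamp_tip [  0.72 326.72 182.08] [611.5 -18.9  74.7]
clamp_tip [  0.69 362.37 235.6 ] [556.6 -59.8  48.9]
7.8 [605.5 -16.1 363.5] [3.136e+00 1.860e-01 3.000e-03]
```

View pics/w3.png

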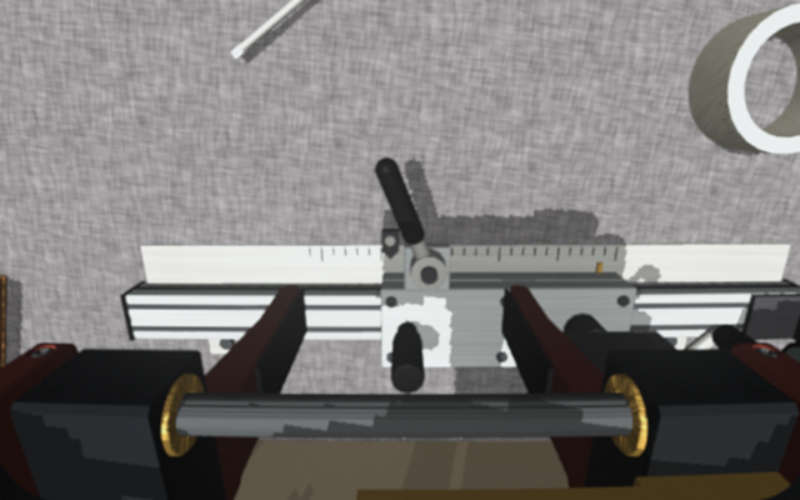

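```bash
python3 - <<'E'
import pickle,cv2
o,p=pickle.load(open('w3.pkl','rb'))
im=p['image'][:,:,::-1]
cv2.imwrite('pics/w3a.png',cv2.resize(im[120:240,290:350],None,fx=5,fy=5,interpolation=cv2.INTER_CUBIC))
cv2.imwrite('pics/w3b.png',cv2.resize(im[180:240,440:520],None,fx=5,fy=5,interpolation=cv2.INTER_CUBIC))
E
```

```text
(no output)
```

View pics/w3a.png

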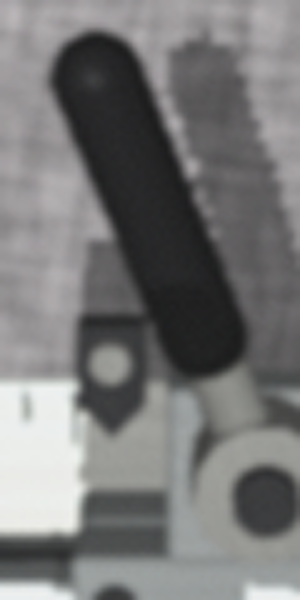

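View pics/w3b.png

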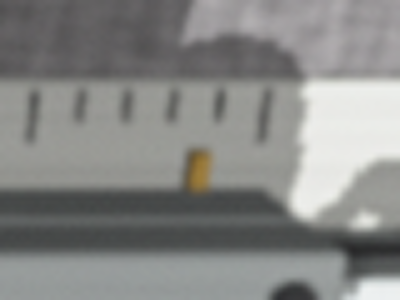

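```bash
python3 - <<'E'
import pickle;from h import *
o,p=pickle.load(open('w3.pkl','rb'))
th=np.radians(6.8);yh=np.array([-np.sin(th),np.cos(th)]);xh=np.array([np.cos(th),np.sin(th)])
for n,uv in [('idx',(312.6,206.)),('idxbody',(313,198)),('ptr',(480,210.6)),('ptrmid',(479.6,214)),('post',(326,302)),('ledge',(330,211))]:
    print(n,at_depth(p,*uv,o).round(1))
    for z in [14.5,20]:
        q=at_z(p,*uv,z,o)[:2];print('  ',z,q.round(1),'xr,yr',(q@xh).round(1),(q@yh).round(1))
for uv in [(305,162),(390,162)]: pass
q=at_z(p,326,303,113,o);print(q)
a=at_z(p,391/1.25,301/1.25,49,o)[:2];b=at_z(p,623/1.25,300/1.25,49,o)[:2];d=a-b;print(a,b,np.degrees(np.arctan2(-d[0],d[1])))
E
```

```text
idx [566.4 -10.5   9.4]
   14.5 [568.2 -10.4] xr,yr 563.0 -77.6
   20 [570.2 -10.4] xr,yr 564.9 -77.8
idxbody [576.4  -9.9  13.2]
   14.5 [576.8  -9.9] xr,yr 571.6 -78.1
   20 [578.6  -9.8] xr,yr 573.4 -78.3
ptr [ 583.2 -183.5   13.7]
   14.5 [ 583.5 -183. ] xr,yr 557.7 -250.8
   20 [ 585.2 -180.1] xr,yr 559.7 -248.1
ptrmid [ 580.2 -182.8   16. ]
   14.5 [ 579.7 -183.6] xr,yr 553.9 -250.9
   20 [ 581.5 -180.6] xr,yr 556.0 -248.2
post [524.5 -28.6 112.7]
   14.5 [456.2 -37.8] xr,yr 448.6 -91.6
   20 [460.1 -37.3] xr,yr 452.4 -91.5
ledge [583.7 -25.3  66. ]
   14.5 [564.9 -28.7] xr,yr 557.5 -95.4
   20 [566.9 -28.4] xr,yr 559.6 -95.3
[523.78116246 -28.64429146 113.        ]
[545.8258329  -14.02219472] [ 566.94509603 -190.01257315] 6.8429074755243136
```

```bash
python3 -m handwheel '[{"gripper":0,"tx":-0.04,"ty":0.001,"tz":0,"rx":0,"ry":0,"rz":0},{"gripper":0,"tx":-0.042,"ty":0,"tz":0,"rx":0,"ry":0,"rz":0},{"gripper":0,"tx":0,"ty":0,"tz":0.05,"rx":0,"ry":0,"rz":0},{"gripper":0,"tx":0,"ty":0,"tz":0.057,"rx":0,"ry":0,"rz":0},{"gripper":0,"tx":0,"ty":0,"tz":0,"rx":0,"ry":0,"rz":0},{"gripper":0.6,"tx":0,"ty":0,"tz":0,"rx":0,"ry":0,"rz":0},{"gripper":0.6,"tx":0,"ty":0,"tz":0,"rx":0,"ry":0,"rz":0}]'; python3 look.py w4
```

```text
t: 8.68
ee_pos: [524.8, -26.8, 257.9]
orientation: [3.136, 0.183, 0.006]
ft_force: [-0.0, 1.0, -0.5]
width: 71.1
8.725 [524.8 -26.8 257.9] [3.136 0.183 0.006]
```

View pics/w4.png

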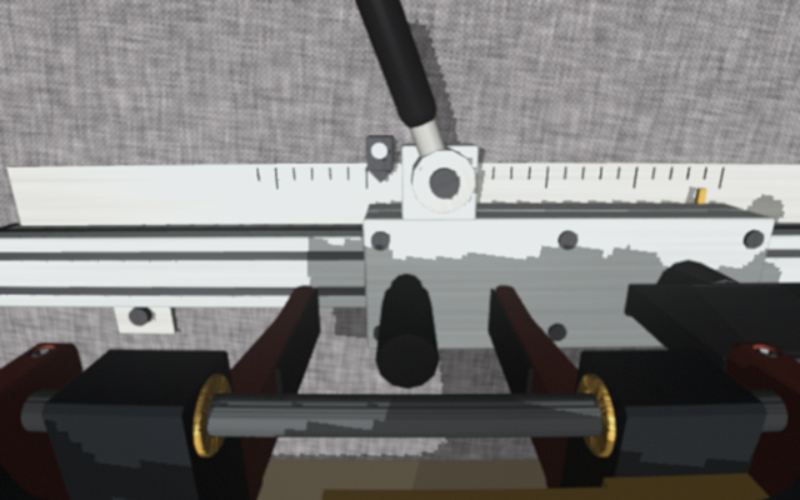

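```bash
python3 -m handwheel '[{"gripper":1,"tx":0,"ty":0,"tz":0,"rx":0,"ry":0,"rz":0},{"gripper":1,"tx":0,"ty":0,"tz":0,"rx":0,"ry":0,"rz":0},{"gripper":1,"tx":0,"ty":0,"tz":0,"rx":0,"ry":0,"rz":0},{"gripper":1,"tx":0,"ty":0,"tz":0,"rx":0,"ry":0,"rz":0}]'
python3 - <<'E'
import pickle;from h import *
o,p=pickle.load(open('w4.pkl','rb'))
th=np.radians(6.8);yh=np.array([-np.sin(th),np.cos(th)])
a=at_z(p,379.5/1.25,181/1.25,14.5,o)[:2];b=at_z(p,701/1.25,189/1.25,14.5,o)[:2];print(a,b,(a-b)@yh)
E
```

```text
t: 9.22
ee_pos: [523.6, -26.8, 255.7]
orientation: [-3.136, -0.183, 0.0]
ft_force: [0.1, -0.6, 0.4]
width: 27.2
[567.1038462   -9.55733349] [ 583.52143792 -182.10309816] 173.27590089617487
```

```bash
python3 -m handwheel '[{"gripper":1,"tx":0,"ty":0,"tz":0,"rx":0,"ry":0,"rz":0},{"gripper":1,"tx":0,"ty":0,"tz":0,"rx":0,"ry":0,"rz":0},{"gripper":1,"tx":0,"ty":-0.005,"tz":0,"rx":0,"ry":0,"rz":0},{"gripper":1,"tx":0,"ty":-0.015,"tz":0,"rx":0,"ry":0,"rz":0},{"gripper":1,"tx":0,"ty":0,"tz":0,"rx":0,"ry":0,"rz":0}]'
```

```text
t: 9.85
ee_pos: [521.2, -6.4, 255.6]
orientation: [-3.136, -0.184, 0.001]
ft_force: [-0.6, 2.4, 0.9]
width: 21.3
```

```bash
python3 -m handwheel '[{"gripper":1,"tx":0,"ty":-0.02,"tz":0,"rx":0,"ry":0,"rz":0},{"gripper":1,"tx":0,"ty":-0.025,"tz":0,"rx":0,"ry":0,"rz":0},{"gripper":1,"tx":0,"ty":-0.025,"tz":0,"rx":0,"ry":0,"rz":0},{"gripper":1,"tx":0,"ty":-0.025,"tz":0,"rx":0,"ry":0,"rz":0},{"gripper":1,"tx":0,"ty":-0.025,"tz":0,"rx":0,"ry":0,"rz":0},{"gripper":1,"tx":0,"ty":-0.02,"tz":0,"rx":0,"ry":0,"rz":0},{"gripper":1,"tx":0,"ty":0,"tz":0,"rx":0,"ry":0,"rz":0},{"gripper":1,"tx":0,"ty":0,"tz":0,"rx":0,"ry":0,"rz":0}]';python3 look.py w5
```

```text
t: 10.85
ee_pos: [504.5, 132.7, 255.7]
orientation: [-3.135, -0.183, 0.002]
ft_force: [-3.7, 6.5, 3.3]
width: 21.4
10.9 [504.5 132.7 255.7] [-3.135e+00 -1.830e-01  2.000e-03]
```

View pics/w5.png

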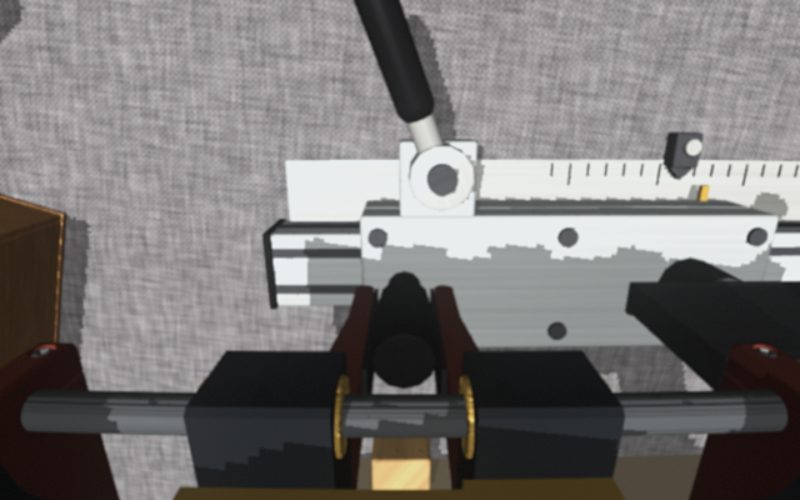

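```bash
cat > zoom.py <<'E'
import sys,pickle,cv2
o,p=pickle.load(open(sys.argv[1]+'.pkl','rb'))
x,y,w,h,s=map(int,sys.argv[3:])
cv2.imwrite('pics/'+sys.argv[2]+'.png',cv2.resize(p['image'][y:y+h,x:x+w,::-1],None,fx=s,fy=s,interpolation=cv2.INTER_CUBIC))
E
python3 zoom.py w5 w5a 520 100 60 66 9
```

```text
(no output)
```

View pics/w5a.png

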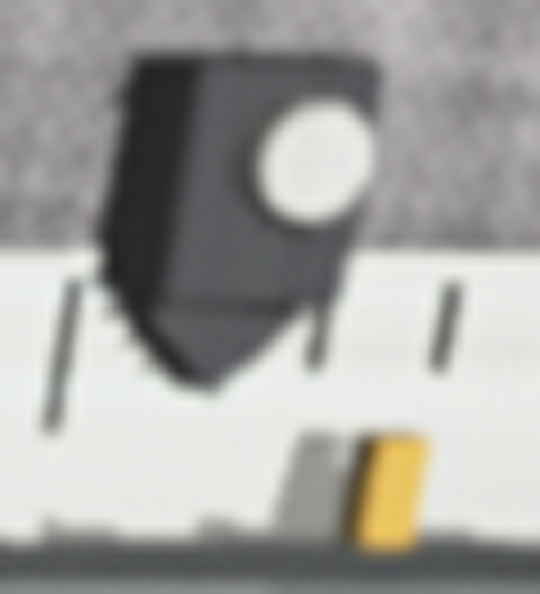

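```bash
python3 - <<'E'
import pickle;from h import *
o,p=pickle.load(open('w5.pkl','rb'))
th=np.radians(6.82);yh=np.array([-np.sin(th),np.cos(th)])
for x,y in [(220,370),(210,378),(250,310),(300,250),(400,445),(395,500),(130,150),(320,80)]:
    u,v=520+x/9,100+y/9; d=at_depth(p,u,v,o); print((x,y),d.round(1),(d[:2]@yh).round(1), [(at_z(p,u,v,z,o)[:2]@yh).round(1) for z in (14.5,17,20)])
E
```

```text
(220, 370) [567.  -10.3   9.5] -77.6 [np.float64(-74.2), np.float64(-72.6), np.float64(-70.6)]
(210, 378) [566.3  -9.7   9.5] -76.9 [np.float64(-73.6), np.float64(-72.0), np.float64(-70.0)]
(250, 310) [571.7 -10.8  10.1] -78.6 [np.float64(-75.7), np.float64(-74.0), np.float64(-72.0)]
(300, 250) [576.6 -11.5  12.6] -79.9 [np.float64(-78.7), np.float64(-77.0), np.float64(-74.9)]
(400, 445) [563.8 -22.   14.9] -88.8 [np.float64(-89.1), np.float64(-87.3), np.float64(-85.1)]
(395, 500) [559.9 -21.7  16.5] -88.1 [np.float64(-89.5), np.float64(-87.7), np.float64(-85.5)]
(130, 150) [581.9  -1.1   5.5] -70.2 [np.float64(-64.7), np.float64(-63.2), np.float64(-61.3)]
(320, 80) [588.5  -9.1  13. ] -78.9 [np.float64(-77.9), np.float64(-76.2), np.float64(-74.2)]
```

```bash
python3 -m handwheel '[{"gripper":1,"tx":0,"ty":-0.006,"tz":0,"rx":0,"ry":0,"rz":0},{"gripper":1,"tx":0,"ty":-0.0065,"tz":0,"rx":0,"ry":0,"rz":0},{"gripper":1,"tx":0,"ty":0,"tz":0,"rx":0,"ry":0,"rz":0},{"gripper":1,"tx":0,"ty":0,"tz":0,"rx":0,"ry":0,"rz":0},{"gripper":1,"tx":0,"ty":0,"tz":0,"rx":0,"ry":0,"rz":0}]';python3 look.py w6;python3 zoom.py w6 w6a 520 100 60 66 9
```

```text
t: 11.52
ee_pos: [503.2, 144.0, 255.6]
orientation: [3.136, 0.183, -0.002]
ft_force: [-4.0, -4.1, 5.5]
width: 21.5
11.575 [503.2 144.  255.6] [ 3.136e+00  1.830e-01 -2.000e-03]
```

View pics/w6a.png

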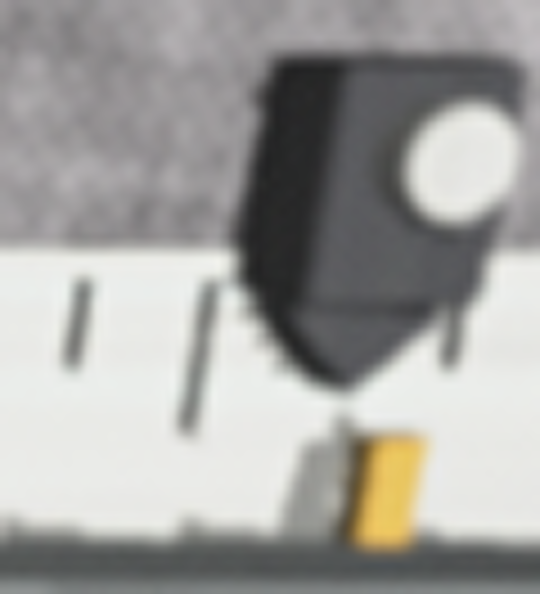

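```bash
python3 - <<'E'
import pickle;from h import *
o,p=pickle.load(open('w6.pkl','rb'))
th=np.radians(6.82);yh=np.array([-np.sin(th),np.cos(th)])
for x,y in [(345,375),(345,383),(380,310),(440,250),(400,445),(395,500),(460,80),(345,80),(520,80)]:
    u,v=520+x/9,100+y/9; d=at_depth(p,u,v,o); print((x,y),d.round(1),(d[:2]@yh).round(1), [(at_z(p,u,v,z,o)[:2]@yh).round(1) for z in (9.5,13,14.5)])
E
```

```text
(345, 375) [566.6  -8.9  10.2] -76.1 [np.float64(-76.6), np.float64(-74.1), np.float64(-73.1)]
(345, 383) [566.   -9.   10.3] -76.2 [np.float64(-76.7), np.float64(-74.2), np.float64(-73.2)]
(380, 310) [571.6 -10.1  10.1] -77.9 [np.float64(-78.4), np.float64(-75.9), np.float64(-74.8)]
(440, 250) [576.6 -11.7  12.3] -80.1 [np.float64(-82.2), np.float64(-79.6), np.float64(-78.5)]
(400, 445) [562.5 -10.6  15.9] -77.3 [np.float64(-82.0), np.float64(-79.4), np.float64(-78.3)]
(395, 500) [558.5 -11.   16.6] -77.3 [np.float64(-82.5), np.float64(-79.9), np.float64(-78.8)]
(460, 80) [588.6  -8.9  12.9] -78.7 [np.float64(-81.2), np.float64(-78.6), np.float64(-77.6)]
(345, 80) [587.5  -0.6  12.5] -70.4 [np.float64(-72.4), np.float64(-70.0), np.float64(-69.0)]
(520, 80) [589.2 -13.2  13.2] -83.0 [np.float64(-85.8), np.float64(-83.2), np.float64(-82.1)]
```

```bash
python3 -m handwheel '[{"gripper":1,"tx":0,"ty":-0.001,"tz":0,"rx":0,"ry":0,"rz":0},{"gripper":1,"tx":0,"ty":0,"tz":0,"rx":0,"ry":0,"rz":0},{"gripper":1,"tx":0,"ty":0,"tz":0,"rx":0,"ry":0,"rz":0},{"gripper":0.4,"tx":0,"ty":0,"tz":0,"rx":0,"ry":0,"rz":0},{"gripper":0.4,"tx":0,"ty":0,"tz":0,"rx":0,"ry":0,"rz":0},{"gripper":0.4,"tx":0,"ty":0,"tz":0,"rx":0,"ry":0,"rz":0}]';python3 look.py w7;python3 zoom.py w7 w7a 520 100 60 66 9
```

```text
t: 12.32
ee_pos: [503.7, 145.7, 255.6]
orientation: [-3.136, -0.183, -0.001]
ft_force: [-0.3, -0.3, -0.2]
width: 47.9
12.375 [503.7 145.7 255.6] [-3.136e+00 -1.830e-01 -1.000e-03]
```

View pics/w7a.png

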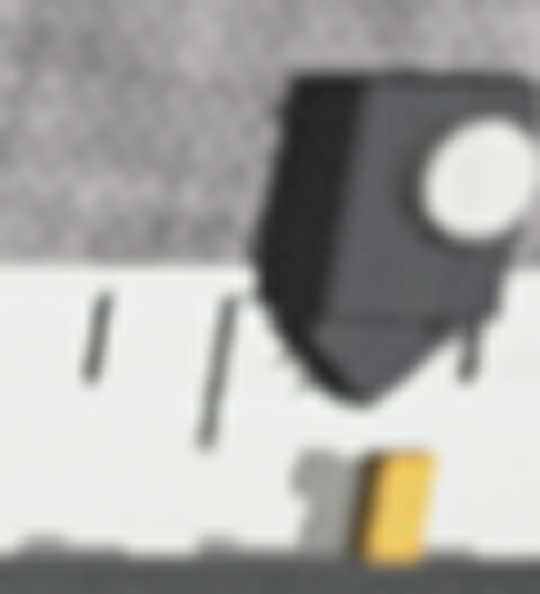

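View pics/w7.png

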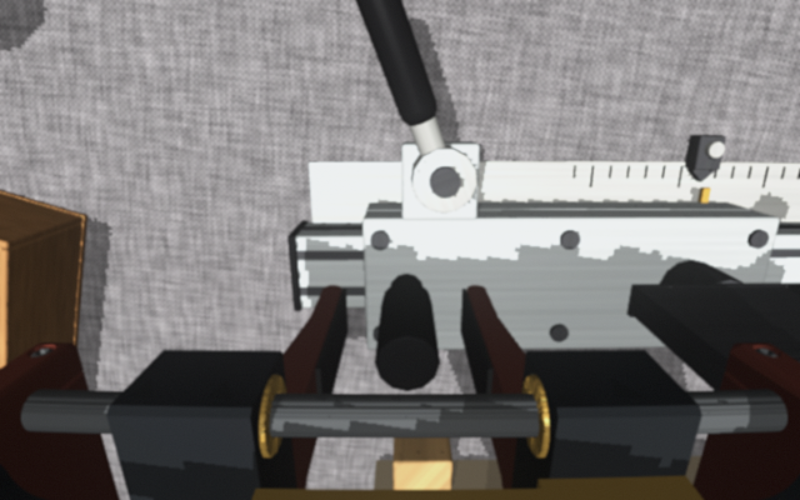

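```bash
python3 -m handwheel '[{"gripper":0.4,"tx":0,"ty":0,"tz":-0.05,"rx":0,"ry":0,"rz":0},{"gripper":0.5,"tx":0,"ty":0,"tz":-0.05,"rx":0,"ry":0,"rz":0},{"gripper":0.5,"tx":0.054,"ty":-0.003,"tz":0,"rx":0,"ry":0,"rz":0},{"gripper":0.5,"tx":0.054,"ty":-0.0025,"tz":0,"rx":0,"ry":0,"rz":-10},{"gripper":0.5,"tx":0,"ty":0,"tz":0,"rx":0,"ry":0,"rz":-10},{"gripper":0.5,"tx":0,"ty":0,"tz":0,"rx":0,"ry":0,"rz":0},{"gripper":0.5,"tx":0,"ty":0,"tz":0,"rx":0,"ry":0,"rz":0}]';python3 look.py w8
```

```text
t: 13.25
ee_pos: [609.5, 163.6, 355.5]
orientation: [-3.058, -0.72, 0.001]
ft_force: [0.1, 0.7, 0.3]
width: 44.2
13.3 [609.5 163.6 355.5] [-3.058e+00 -7.200e-01  1.000e-03]
```

View pics/w8.png

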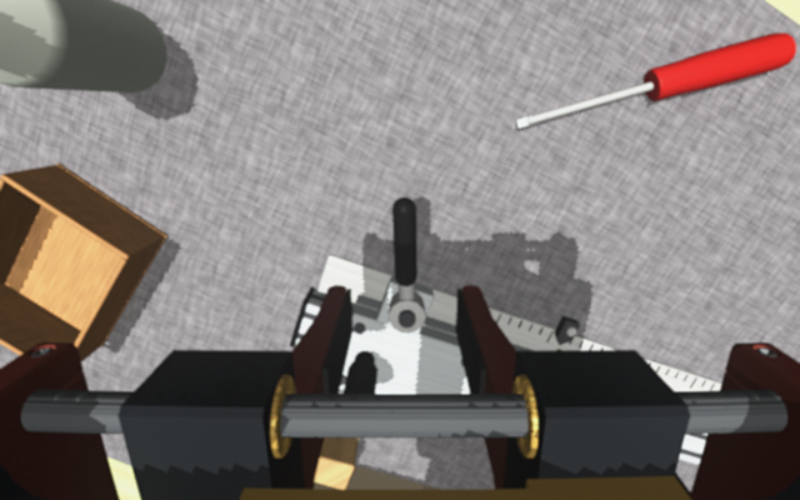

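```bash
python3 -m handwheel '[{"gripper":0.5,"tx":0,"ty":0,"tz":0.04,"rx":0,"ry":0,"rz":0},{"gripper":0.5,"tx":0,"ty":0,"tz":0.04,"rx":0,"ry":0,"rz":0},{"gripper":0.5,"tx":0,"ty":0,"tz":0.041,"rx":0,"ry":0,"rz":0},{"gripper":0.7,"tx":0,"ty":0,"tz":0,"rx":0,"ry":0,"rz":0},{"gripper":0.7,"tx":0,"ty":0,"tz":0,"rx":0,"ry":0,"rz":0}]'
python3 - <<'E'
import pickle;from h import *
o,p=pickle.load(open('w8.pkl','rb'))
print(at_z(p,407/1.25,319/1.25,74,o),at_z(p,404/1.25,208/1.25,79,o),at_z(p,165/1.25,237/1.25,55,o))
E
```

```text
t: 13.92
ee_pos: [610.5, 163.8, 236.0]
orientation: [-3.057, -0.724, -0.002]
ft_force: [-0.1, 0.4, -0.4]
width: 28.2
[558.80597985 135.87712357  74.        ] [628.15518638 172.74705341  79.        ] [530.93689725 309.84655015  55.        ]
```

```bash
python3 -m handwheel '[{"gripper":0.7,"tx":-0.0009,"ty":-0.0102,"tz":0,"rx":0,"ry":0,"rz":-10},{"gripper":0.7,"tx":-0.0009,"ty":-0.0102,"tz":0,"rx":0,"ry":0,"rz":-10},{"gripper":0.7,"tx":-0.0009,"ty":-0.0102,"tz":0,"rx":0,"ry":0,"rz":-10},{"gripper":0.7,"tx":-0.0009,"ty":-0.0102,"tz":0,"rx":0,"ry":0,"rz":-10},{"gripper":0.7,"tx":-0.0009,"ty":-0.0102,"tz":0,"rx":0,"ry":0,"rz":-10},{"gripper":0.7,"tx":-0.0009,"ty":-0.0102,"tz":0,"rx":0,"ry":0,"rz":-10},{"gripper":0.7,"tx":-0.0009,"ty":-0.0102,"tz":0,"rx":0,"ry":0,"rz":-10},{"gripper":0.7,"tx":0,"ty":0,"tz":0,"rx":0,"ry":0,"rz":0}]';python3 look.py w9
```

```text
t: 14.92
ee_pos: [551.2, 195.8, 237.0]
orientation: [2.089, 2.344, 0.005]
ft_force: [0.0, 0.4, 0.1]
width: 26.0
14.975 [551.2 195.8 237. ] [2.089 2.344 0.005]
```

View pics/w9.png

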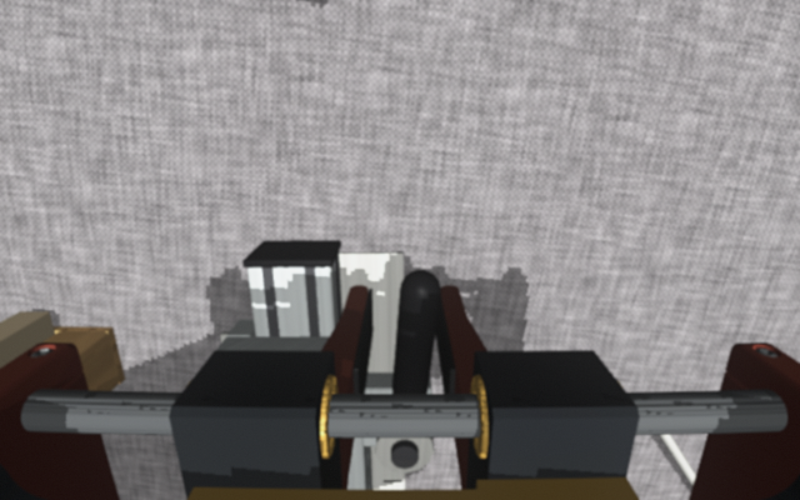

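```bash
python3 -m handwheel '[{"gripper":0.7,"tx":0,"ty":-0.003,"tz":0,"rx":0,"ry":0,"rz":0},{"gripper":0.7,"tx":0,"ty":-0.003,"tz":0,"rx":0,"ry":0,"rz":0},{"gripper":0.7,"tx":0,"ty":-0.001,"tz":0,"rx":0,"ry":0,"rz":0},{"gripper":0.7,"tx":0,"ty":0,"tz":0,"rx":0,"ry":0,"rz":0},{"gripper":0.7,"tx":0,"ty":0,"tz":0,"rx":0,"ry":0,"rz":0}]'
```

```text
t: 15.6
ee_pos: [545.1, 195.0, 235.4]
orientation: [2.088, 2.345, 0.006]
ft_force: [5.6, 0.7, 2.4]
width: 26.5
```

```bash
python3 -m handwheel '[{"gripper":0.7,"tx":0,"ty":-0.002,"tz":0,"rx":0,"ry":0,"rz":0},{"gripper":0.7,"tx":0,"ty":0,"tz":0,"rx":0,"ry":0,"rz":0},{"gripper":0.7,"tx":0,"ty":0,"tz":0,"rx":0,"ry":0,"rz":0}]';python3 look.py w10
```

```text
t: 15.98
ee_pos: [544.3, 194.9, 235.5]
orientation: [2.086, 2.343, 0.01]
ft_force: [11.7, 0.8, -3.1]
width: 26.6
16.025 [544.3 194.9 235.5] [2.086 2.343 0.01 ]
```

View pics/w10.png

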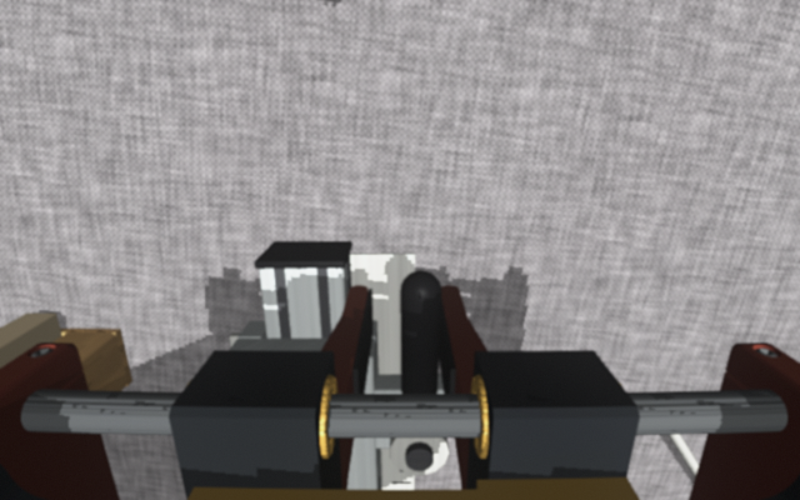

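```bash
python3 -m handwheel '[{"gripper":0.6,"tx":0,"ty":0.005,"tz":0,"rx":0,"ry":0,"rz":0},{"gripper":0.5,"tx":0,"ty":0.001,"tz":-0.03,"rx":0,"ry":0,"rz":0},{"gripper":0.3,"tx":0,"ty":0,"tz":-0.05,"rx":0,"ry":0,"rz":0},{"gripper":0.3,"tx":0,"ty":0,"tz":-0.05,"rx":0,"ry":0,"rz":10},{"gripper":0.3,"tx":0,"ty":0,"tz":-0.04,"rx":0,"ry":0,"rz":10},{"gripper":0.3,"tx":0,"ty":0,"tz":0,"rx":0,"ry":0,"rz":10},{"gripper":0.3,"tx":0,"ty":0,"tz":0,"rx":0,"ry":0,"rz":10},{"gripper":0.3,"tx":0,"ty":0,"tz":0,"rx":0,"ry":0,"rz":10}]'
python3 -m handwheel '[{"gripper":0.3,"tx":0,"ty":0,"tz":0,"rx":0,"ry":0,"rz":10},{"gripper":0.3,"tx":0,"ty":0,"tz":0,"rx":0,"ry":0,"rz":10},{"gripper":0.3,"tx":0,"ty":0,"tz":0,"rx":0,"ry":0,"rz":10},{"gripper":0.3,"tx":0,"ty":0,"tz":0,"rx":0,"ry":0,"rz":10},{"gripper":0.3,"tx":0.01,"ty":0.06,"tz":0,"rx":0,"ry":0,"rz":0},{"gripper":0.3,"tx":0.01,"ty":0.06,"tz":0,"rx":0,"ry":0,"rz":0},{"gripper":0.3,"tx":0.01,"ty":0.06,"tz":0,"rx":0,"ry":0,"rz":0},{"gripper":0.3,"tx":0,"ty":0,"tz":0,"rx":0,"ry":0,"rz":0}]'
python3 look.py w11 peg,lock,lens,pointer,index_tip
```

```text
t: 17.02
ee_pos: [547.1, 195.0, 404.2]
orientation: [-2.888, -1.236, 0.004]
ft_force: [-0.3, 0.4, -0.5]
width: 61.4
t: 18.02
ee_pos: [598.7, 16.3, 404.0]
orientation: [3.136, 0.175, -0.003]
ft_force: [-1.0, 1.1, 0.5]
width: 61.8
peg [  0.73 369.41 251.4 ] [574.3 -18.7 173.9]
lock [  0.61 322.18 371.8 ] [373.1  -8.4  80.8]
lens [  0.79 362.62 218.8 ] [542.1 -35.   30. ]
lens [3.2000e-01 3.1949e+02 3.7212e+02] [373.8  -5.3  82.3]
pointer [  0.85 272.7  234.2 ] [521.1  61.3  48.7]
index_tip [  0.62 341.38 180.  ] [580.4  -7.   16.7]
18.325 [598.7  16.3 404. ] [ 3.136e+00  1.750e-01 -3.000e-03]
```

View pics/w11.png

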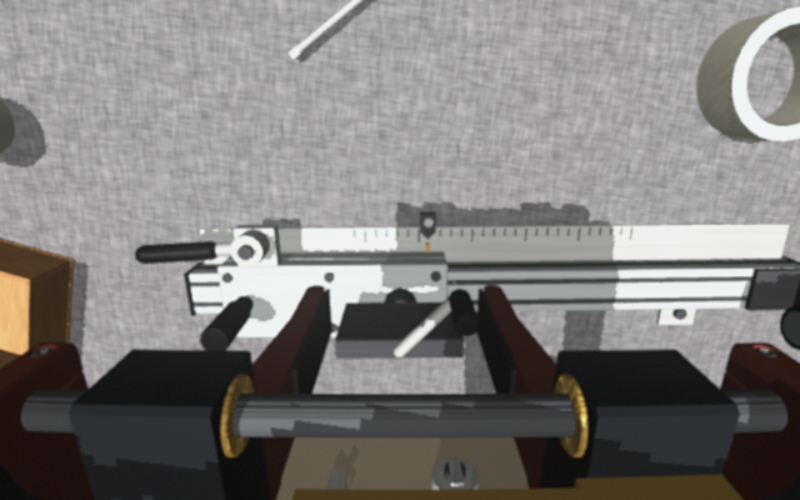

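```bash
python3 zoom.py w11 w11a 315 165 60 50 10; python3 zoom.py w11 w11b 300 220 160 180 4;python3 - <<'E'
import pickle;from h import *
o,p=pickle.load(open('w11.pkl','rb'))
th=np.radians(6.82);yh=np.array([-np.sin(th),np.cos(th)]);xh=np.array([yh[1],-yh[0]])
def z(n,uv,h):
    q=at_z(p,uv[0]/1.25,uv[1]/1.25,h,o)[:2];print(n,q.round(1),'r',(q@xh).round(1),(q@yh).round(1))
z('idx',(428.5,236),9.5);z('ptr',(428,245),14.5);z('hub',(248,251),74);z('levertip',(142,254),79)
z('peg',(460,297),176);z('lens',(795,325),105);z('s',(436,276),49);z('s',(329,276),49);z('s',(227,277),49)
z('post',(214,340),113)
E
```

```text
idx [568.3 -10.6] r 563.0 -78.0
ptr [561.2 -10.7] r 556.0 -77.3
hub [559.9 132.1] r 571.6 64.7
levertip [550.2 212.4] r 571.5 145.5
peg [585.3 -15.7] r 579.3 -85.1
lens [ 557.1 -288.4] r 518.9 -352.5
s [545.6 -17.6] r 539.6 -82.3
s [535.6  72.2] r 540.4 8.1
s [524.9 158.7] r 540.0 95.3
post [503.5 143.5] r 517.0 82.7
```

View pics/w11a.png

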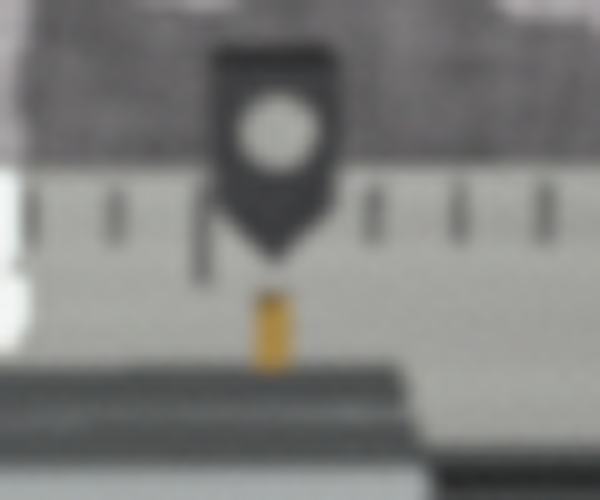

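View pics/w11b.png

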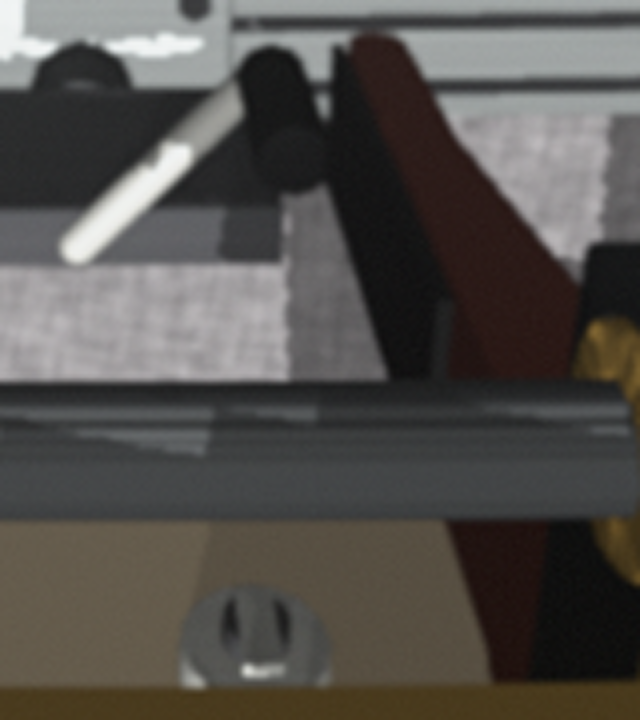

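```bash
python3 zoom.py w1 w1c 100 110 90 80 7; python3 - <<'E'
import pickle;from h import *
o,p=pickle.load(open('w11.pkl','rb'))
print('peg',at_z(p,373.8,260,176,o))
for z in (105,):
    for u in (355,364,373): print('lock w11',at_z(p,u,378,z,o))
for v in (368,372,376,380,384,388): print(v,[None if (q:=at_depth(p,u,v,o)) is None else q.round(0).tolist() for u in (346,350,358,364,370,377,382)])
E
```

```text
peg [569.18744637 -22.20886407 176.        ]
lock w11 [392.88403401 -40.78785092 105.        ]
lock w11 [393.85572957 -50.15780763 105.        ]
lock w11 [394.81402694 -59.53928504 105.        ]
368 [[377.0, -35.0, 76.0], [378.0, -40.0, 76.0], [391.0, -46.0, 89.0], [400.0, -50.0, 97.0], [392.0, -59.0, 88.0], [381.0, -70.0, 77.0], [382.0, -76.0, 77.0]]
372 [[377.0, -35.0, 82.0], [389.0, -37.0, 94.0], [398.0, -43.0, 102.0], [400.0, -49.0, 103.0], [399.0, -56.0, 102.0], [392.0, -66.0, 94.0], [383.0, -75.0, 84.0]]
376 [[389.0, -32.0, 99.0], [389.0, -36.0, 100.0], [398.0, -43.0, 107.0], [400.0, -49.0, 109.0], [400.0, -55.0, 108.0], [393.0, -65.0, 100.0], [382.0, -74.0, 89.0]]
380 [[390.0, -32.0, 106.0], [390.0, -36.0, 106.0], [396.0, -43.0, 110.0], [401.0, -48.0, 114.0], [398.0, -55.0, 111.0], [393.0, -64.0, 106.0], [393.0, -69.0, 105.0]]
384 [[389.0, -32.0, 110.0], [390.0, -35.0, 111.0], [391.0, -44.0, 111.0], [400.0, -48.0, 119.0], [400.0, -54.0, 118.0], [393.0, -63.0, 111.0], [393.0, -69.0, 110.0]]
388 [[386.0, -32.0, 113.0], [389.0, -35.0, 115.0], [391.0, -43.0, 115.0], [397.0, -48.0, 121.0], [394.0, -55.0, 117.0], [392.0, -63.0, 115.0], [391.0, -68.0, 113.0]]
```

View pics/w1c.png

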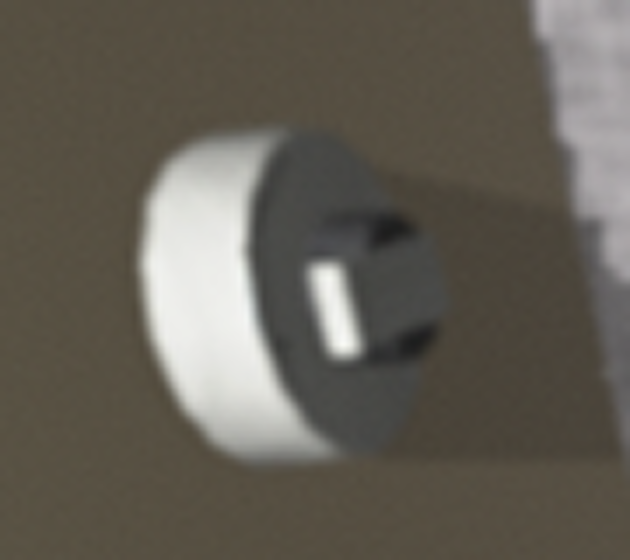

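```bash
python3 - <<'E'
import pickle;from h import *
o,p=pickle.load(open('w1.pkl','rb'))
print('lock w1',at_z(p,147.9,152.1,105,o))
for x,y in [(335,400),(290,200),(300,300),(380,420)]: print(at_depth(p,100+x/7,110+y/7,o).round(1))
print('top/bot',at_z(p,100+300/7,110+130/7,105,o),at_z(p,100+355/7,110+458/7,105,o))
print(ctrl.get_obs()['qpos'].round(2))
o,p=pickle.load(open('w3.pkl','rb'))
E
```

```text
lock w1 [390.94485554 -50.60026776 105.        ]
[392.6 -62.  111.6]
[390.5 -38.3 111.4]
[391.9 -49.3 115. ]
[392.9 -66.7 102.2]
top/bot [389.36562785 -31.04893969 105.        ] [390.60704956 -70.75574686 105.        ]
[0.02 0.38 1.69 0.   1.07 1.47]
```

```bash
python3 -m handwheel '[{"gripper":0.3,"tx":-0.0335,"ty":0.0343,"tz":0,"rx":0,"ry":0,"rz":10},{"gripper":0.3,"tx":0,"ty":0,"tz":0.02,"rx":0,"ry":0,"rz":10},{"gripper":0.3,"tx":0,"ty":0,"tz":0.02,"rx":0,"ry":0,"rz":10},{"gripper":0.3,"tx":0,"ty":0,"tz":0,"rx":0,"ry":0,"rz":0},{"gripper":0.3,"tx":0,"ty":0,"tz":0,"rx":0,"ry":0,"rz":0}]';python3 look.py w12
```

```text
t: 18.95
ee_pos: [569.5, -17.4, 365.3]
orientation: [-3.078, 0.628, -0.001]
ft_force: [0.7, -0.1, -0.4]
width: 61.3
19.0 [569.5 -17.4 365.3] [-3.078e+00  6.280e-01 -1.000e-03]
```

View pics/w12.png

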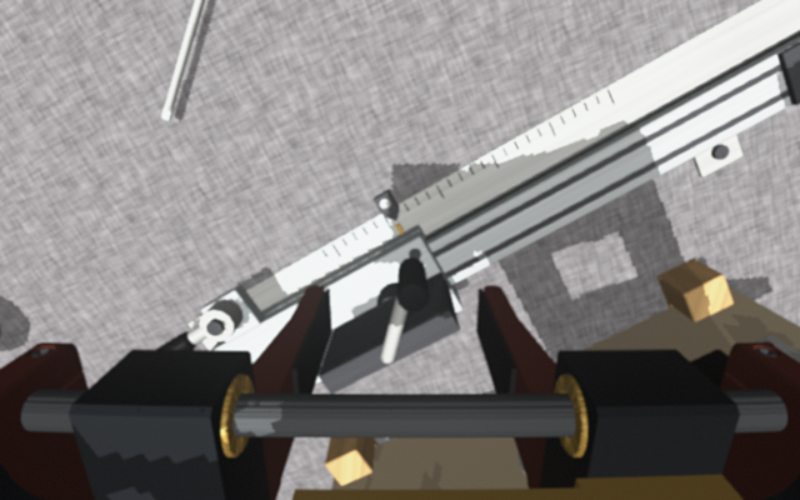

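```bash
python3 - <<'E'
import pickle;from h import *
o,p=pickle.load(open('w12.pkl','rb'))
pg=at_z(p,412/1.25,291/1.25,176,o);sp=at_z(p,387/1.25,358/1.25,140,o)
print(pg,sp,at_depth(p,388/1.25,357/1.25,o),np.hypot(*(pg-sp)[:2]))
x=R.from_rotvec(o['orientation']).as_matrix();print(x[:,0],(x.T@(pg-o['ee_pos'])))
E
```

```text
[572.21947273 -23.24822787 176.        ] [525.47840293  10.52140801 140.        ] [525.70428308   9.82843157 139.75640903] 57.66381806470201
[ 9.20145233e-01 -3.91576872e-01  5.51173304e-04] [  4.71840729   4.36027158 189.29363238]
```

```bash
python3 -m handwheel '[{"gripper":0.3,"tx":0.002,"ty":0.004,"tz":0.02,"rx":0,"ry":0,"rz":0},{"gripper":0.3,"tx":0,"ty":0,"tz":0.019,"rx":0,"ry":0,"rz":0},{"gripper":0.3,"tx":0,"ty":0,"tz":0,"rx":0,"ry":0,"rz":0}]';python3 look.py w13
```

```text
t: 19.38
ee_pos: [569.3, -22.4, 325.3]
orientation: [3.077, -0.632, -0.002]
ft_force: [-0.8, 1.2, 0.7]
width: 61.6
19.425 [569.3 -22.4 325.3] [ 3.077e+00 -6.320e-01 -2.000e-03]
```

View pics/w13.png

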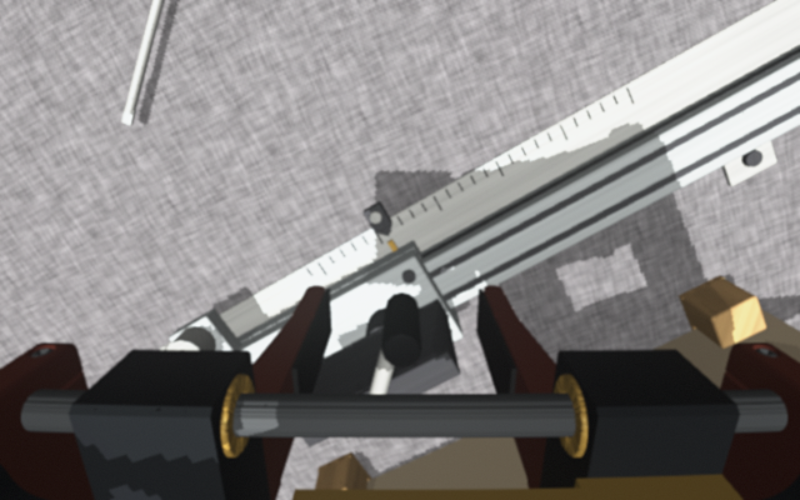

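```bash
python3 - <<'E'
import pickle;from h import *
o,p=pickle.load(open('w13.pkl','rb'))
print(at_z(p,402/1.25,344/1.25,176,o))
E
python3 -m handwheel '[{"gripper":0.9,"tx":0,"ty":0,"tz":0,"rx":0,"ry":0,"rz":0},{"gripper":1,"tx":0,"ty":0,"tz":0,"rx":0,"ry":0,"rz":0},{"gripper":1,"tx":0,"ty":0,"tz":0,"rx":0,"ry":0,"rz":0},{"gripper":1,"tx":0,"ty":0,"tz":0,"rx":0,"ry":0,"rz":0},{"gripper":1,"tx":0,"ty":0,"tz":0,"rx":0,"ry":0,"rz":0},{"gripper":1,"tx":0,"ty":0,"tz":0,"rx":0,"ry":0,"rz":0},{"gripper":1,"tx":0,"ty":0,"tz":0,"rx":0,"ry":0,"rz":0}]'
```

```text
[571.4910172  -23.56438996 176.        ]
t: 20.3
ee_pos: [569.7, -22.2, 325.7]
orientation: [-3.076, 0.634, -0.001]
ft_force: [1.3, 5.8, -0.7]
width: 13.4
```

```bash
python3 -m handwheel '[{"gripper":1,"tx":0.0008,"ty":-0.008,"tz":0,"rx":0,"ry":0,"rz":-7.75},{"gripper":1,"tx":0.0008,"ty":-0.008,"tz":0,"rx":0,"ry":0,"rz":-7.75},{"gripper":1,"tx":0.0008,"ty":-0.008,"tz":0,"rx":0,"ry":0,"rz":-7.75},{"gripper":1,"tx":0,"ty":0,"tz":0,"rx":0,"ry":0,"rz":0}]'
```

```text
t: 20.8
ee_pos: [578.3, -0.3, 325.8]
orientation: [3.141, -0.003, 0.0]
ft_force: [1.5, -0.4, 0.8]
width: 13.2
```

```bash
python3 -m handwheel '[{"gripper":1,"tx":0.0008,"ty":-0.008,"tz":0,"rx":0,"ry":0,"rz":-7.75},{"gripper":1,"tx":0.0008,"ty":-0.008,"tz":0,"rx":0,"ry":0,"rz":-7.75},{"gripper":1,"tx":0.0008,"ty":-0.008,"tz":0,"rx":0,"ry":0,"rz":-7.75},{"gripper":1,"tx":0.0008,"ty":-0.008,"tz":0,"rx":0,"ry":0,"rz":-7.75},{"gripper":1,"tx":0,"ty":0,"tz":0,"rx":0,"ry":0,"rz":0},{"gripper":1,"tx":0,"ty":0,"tz":0,"rx":0,"ry":0,"rz":0}]'; python3 look.py w14 
python3 - <<'E'
from h import *
p=viewer.get_image('scene');import pickle;pickle.dump((None,p),open('s1.pkl','wb'))
p=viewer.get_image('top');pickle.dump((None,p),open('t1.pkl','wb'))
E
python3 zoom.py s1 s1a 150 110 260 150 3; python3 zoom.py t1 t1a 240 160 230 140 3
```

```text
t: 21.55
ee_pos: [575.4, 31.1, 325.8]
orientation: [3.029, 0.832, 0.002]
ft_force: [5.1, 0.5, -2.5]
width: 13.3
21.6 [575.4  31.1 325.8] [3.029e+00 8.320e-01 2.000e-03]
```

View pics/w14.png

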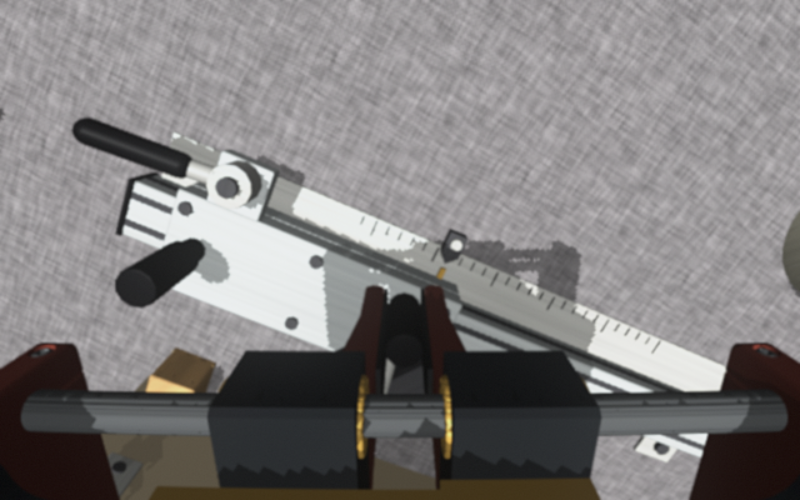

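View pics/s1a.png

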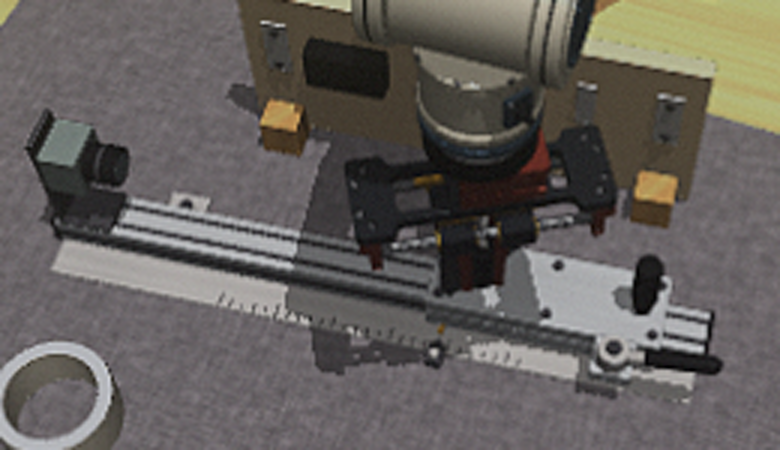

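```bash
python3 - <<'E'
import numpy as np
P=np.array([(569.7,-22.2),(578.3,-.3),(575.4,31.1)])
A=2*(P[1:]-P[0]);b=(P[1:]**2).sum(1)-(P[0]**2).sum();c=np.linalg.solve(A,b);print(c,np.hypot(*(P[0]-c)))
L=np.array([391.2,-50.8]);pg=P[2]
for s in [c,np.array([519.6,10.2]),np.array([519.3,11.5]),np.array([520.3,9.3])]:
    d=L-s;al=np.degrees(np.arctan2(d[1],d[0]));bis=(al+(-90+6.82))/2
    if bis<-180:bis+=360
    th=bis+173.18; cur=np.degrees(np.arctan2(*(pg-s)[::-1]))+39.56-6.82; st=np.degrees(np.arctan2(*(P[0]-s)[::-1]))+32.74
    print(s,'want',th,'cur',cur,'start',st,'delta',cur-st, 'miss mm',np.hypot(*d)*np.sin(2*np.radians(cur-th)))
E
```

```text
[519.59995353  10.11257533] 59.616417038231305
[519.59995353  10.11257533] want 54.279765285330924 cur 53.35220435561624 start -0.08043741249647951 delta 53.43264176811272 miss mm -4.600618016742434
[519.6  10.2] want 54.29567941283598 cur 53.273536566444385 start -0.15101501677100515 delta 53.42455158321539 miss mm -5.070884824818038
[519.3  11.5] want 54.55772628433387 cur 51.998195010859895 start -1.0286984640531998 delta 53.026893474913095 miss mm -12.70985268439225
[520.3   9.3] want 54.0717093645529 cur 54.32594533307967 start 0.2163047186642899 delta 54.10964061441538 miss mm 1.2637465878856016
```

```bash
python3 -m handwheel '[{"gripper":1,"tx":0.0001,"ty":-0.001,"tz":0,"rx":0,"ry":0,"rz":-1},{"gripper":1,"tx":0,"ty":0,"tz":0,"rx":0,"ry":0,"rz":0},{"gripper":1,"tx":0,"ty":0,"tz":0,"rx":0,"ry":0,"rz":0},{"gripper":1,"tx":0,"ty":0,"tz":0,"rx":0,"ry":0,"rz":0},{"gripper":1,"tx":0,"ty":0,"tz":0,"rx":0,"ry":0,"rz":0},{"gripper":1,"tx":0,"ty":0,"tz":0,"rx":0,"ry":0,"rz":0}]'; python3 look.py w15; python3 zoom.py w15 w15a 300 165 120 100 6
```

```text
t: 22.45
ee_pos: [575.0, 32.0, 325.8]
orientation: [3.021, 0.86, 0.002]
ft_force: [4.7, 0.9, -2.7]
width: 13.5
22.5 [575.   32.  325.8] [3.021e+00 8.600e-01 2.000e-03]
```

View pics/w15a.png

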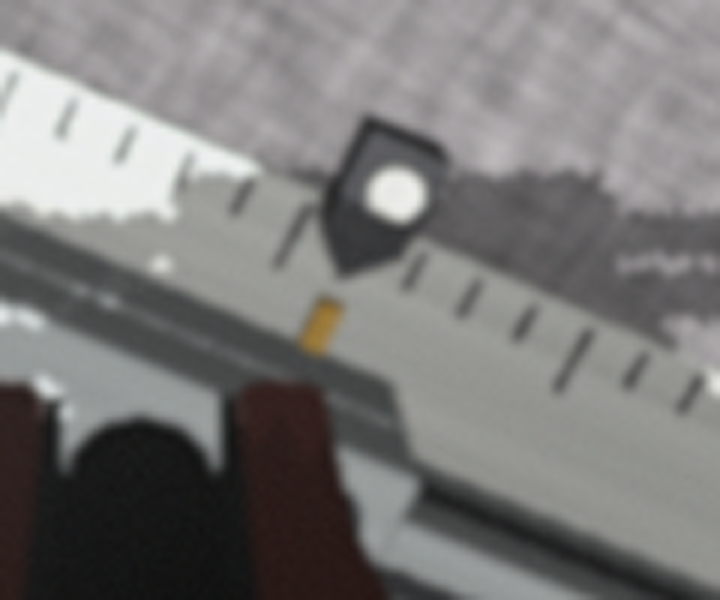

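View pics/t1a.png

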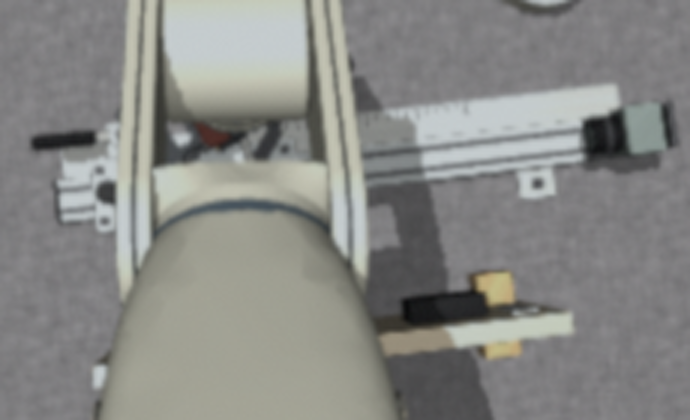

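```bash
python3 -c "
from workcell import ctrl
ctrl.close_job()
o=ctrl.get_obs();print(o['t'],o['ee_pos'],o['width'])"
```

```text
the job is handed in; nothing more can be done
the job is handed in; nothing more can be done
```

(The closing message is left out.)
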